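# Try castor sleeves on the gauge pin and put away those that fit

## Robot

A 6-joint arm with a two-finger parallel gripper is mounted at the origin on the work surface. World frame = base frame: x ahead of the robot, y to its left, z up, the work surface at z = 0. Lengths are in mm, angles in rad, forces in N, time in s.
With the tool pointing down it reaches from about 325 to 850 mm from the base axis. Payload 15.5 kg.
Tool frame: the origin (TCP) lies between the finger pads; the fingertips stand 22 mm ahead of it and the grasp point (between the pads) lies 3 mm ahead of it; z points along the fingers, y is the direction in which the jaws open and shut (so a half turn about z gives the same grasp; the last joint's range is limited). The gripper opens to 91 mm and grips with 3 to 60 N. Pads are 32 mm wide; open, the fingers measure 118 mm over their backs; the gripper's body (76 mm by 178 mm) begins 60 mm behind the grasp point.
Start: joints at [1.192, 0.494, 1.345, -0, 1.302, -0.096], TCP at [174.399, 600.176, 235.915] pointing down, gripper open.
Joint ranges: [-2.91, 2.91], [-0.82, 2.16], [0.22, 2.67], [-1.22, 4.37], [0.12, 2.79], [-3.08, 3.08]. Speed limits (rad/s): [1.89, 1.89, 2.57, 3.01, 3.01, 3.01].

## Interface

Orientations are given as a unit quaternion [x, y, z, w].
In Python, from bench import env gives the robot as it stands. Calls block until the motion is done:
- env.move_ptp(position, orientation): joint-space move of the TCP to a pose.
- env.servo_line(position, velocity=150, ori=None): straight line of the TCP; ori=None keeps the orientation; velocity is the mean speed in mm/s.
- env.set_joints(angles): joint-space move.
- env.command_gripper(opening, force=None): finger opening in mm; force is the grip in N (None keeps the last); returns when the fingers have stopped.
- env.hold(seconds).
- env.solve_ik(position, orientation): joint angles nearest the present ones, or None.
- env.observe(): the state.
- env.snapshot(name): name is "scene" or "top" or "wrist"; returns (picture, depth): 384x512x3 uint8, blue, green, red; 384x512 float32, mm along the optical axis (not along the pixel's ray), 0 where there is no reading.
- env.camera_params(name): a dict with "fx", "fy", "cx", "cy" (pixels), "k1" (the pictures are not rectified: a ray, as slopes to the right and down, at radius r is drawn at 1 + k1 r^2 times it, then the intrinsics apply), "R" (3x3) and "t" (3): a world point X has camera coordinates R X + t. Camera axes: x right, y down, z forward; pixel columns grow to the right and rows downward; lengths in mm; the calibration is good to about 2 mm. A picture is of the moment at which its call begins: read the wrist's pose just before it. camera_params takes no time and is no camera call; for the wrist camera it gives the pose at the moment of the call.
A pose or a line that the arm cannot do raises env.Unreachable and nothing moves.
- env.close_job(): hands the job in, once; it reports no verdict.
The state is a dict: "clock": time; "joint_pos": joint angles; "qvel": joint speeds; "joint_efforts": joint torques, N m; "eef_pos": TCP position; "tool_rot": TCP orientation; "force": force on the tool from outside, world axes, zero at the start; "torque": the same for the moment, N m; "grip_width": finger opening in mm.
Only numpy, scipy, OpenCV 4.12 (cv2) and the standard library are available. Lean on these libraries where they do the work, as an engineer would, in place of code of your own. Each camera call takes 0.05 s, during which the arm holds its last target.

## Task

Lever the lid of the parts case open with the blade of the filling knife, swing it right back and lay the knife down on the desk again. Then work along the row of castor sleeves from the robot's left to its right: slide each one down the gauge pin as far as it goes without forcing it; put those that go right down to the base into the case and those that stop part way into the wooden dish. Finish by shutting the lid, and leave the other things on the desk where they are.

Things in the scene. Friction and masses are not known exactly. Their poses are not given: they have to be found in the camera images.
- case: Flat grey parts case, fixed, 120 mm deep (its x) x 200 mm wide (its y) x 42 mm high, walls and floor 4 mm thick, no dividers (inside 112 x 192 mm, 38 mm deep). Its pry slot is in the front (-x) wall, roughly facing the robot. Origin: centre of its underside on the desk. Its yaw varies.
- lid (a joint): Hinge of the case's white lid (120 x 200 x 5 mm, 0.1 kg, lies flush on the rim, no handle, no overhang). 0 = shut, grows as it opens, stop at 1.8 rad. The hinge runs along the case's far (+x) rim and is stiff: the lid stays at whatever angle it is left; 1 to 2 N at its front edge moves it.
- lid_hinge (a point): Hinge axis of the lid: middle of the case's far rim, at the lid's underside, 42.5 mm above the desk, 60 mm along the case's +x from the case's centre.
- lid_front (a point): Middle of the lid's front (free) edge, at half its thickness, 120 mm from the hinge; moves with the lid.
- pry_slot (a point): Middle of the pry slot: a notch 64 mm wide and 9 mm high in the top of the case's front wall, right under the lid, from 33 to 42 mm above the desk; the point is on the wall's outer face, 37.5 mm above the desk. A blade put in along the case's +x ends up under the lid.
- knife: Filling knife lying flat on the desk, 165 mm long, 70 g: wooden handle 90 x 22 wide x 16 mm thick (x -65 to +25 mm), flat steel blade 30 mm wide, 2.4 mm thick (x +25 to +100 mm; mid-thickness 5 mm above the handle's underside). Origin: on the handle's underside near the centre of mass; x points to the blade's end, z up. Grip it at the origin, across the 22 mm width.
- knife_tip (a point): Middle of the blade's straight end edge, 100 mm along the knife's x from its origin, 5 mm above the handle's underside.
- gauge: Steel gauge pin, fixed. Origin: centre of its underside. Heights above the desk: round base (80 mm across) to 12 mm; pin of 20 mm diameter to 46 mm; 45 degree cone to 49 mm; thin lead of 14 mm diameter to 69 mm, top end tapered. A sleeve that fits goes down until its underside stands on the base; one too tight stops with its underside 46 to 49 mm up, on the cone. Push with less than 30 N.
- dish: Round flat wooden dish, fixed, 144 mm across the rim, 28 mm high, flat inner floor 116 mm across and 6 mm above the desk. Origin: centre of its underside. It and the gauge may have swapped places.
- sleeve1a: Off-white nylon sleeve (plain tube, same at both ends), 34 mm outside diameter, 34 mm tall, 26 g, place 1 (leftmost, largest y) of the row of four places, 65 mm apart, on a cardboard sheet. Origin: its centre at mid-height, z along its axis. A place holds its a, its b or nothing. Bore either 22.5 mm (fits the 20 mm pin) or 18 mm (too tight): the letter does not tell, the pin does.
- sleeve1b: Off-white nylon sleeve (plain tube, same at both ends), 34 mm outside diameter, 34 mm tall, 26 g, place 1 (leftmost, largest y) of the row of four places, 65 mm apart, on a cardboard sheet. Origin: its centre at mid-height, z along its axis. A place holds its a, its b or nothing. Bore either 22.5 mm (fits the 20 mm pin) or 18 mm (too tight): the letter does not tell, the pin does.
- sleeve2a: Off-white nylon sleeve (plain tube, same at both ends), 34 mm outside diameter, 34 mm tall, 26 g, place 2 of the row of four places, 65 mm apart, on a cardboard sheet. Origin: its centre at mid-height, z along its axis. A place holds its a, its b or nothing. Bore either 22.5 mm (fits the 20 mm pin) or 18 mm (too tight): the letter does not tell, the pin does.
- sleeve2b: Off-white nylon sleeve (plain tube, same at both ends), 34 mm outside diameter, 34 mm tall, 26 g, place 2 of the row of four places, 65 mm apart, on a cardboard sheet. Origin: its centre at mid-height, z along its axis. A place holds its a, its b or nothing. Bore either 22.5 mm (fits the 20 mm pin) or 18 mm (too tight): the letter does not tell, the pin does.
- sleeve3a: Off-white nylon sleeve (plain tube, same at both ends), 34 mm outside diameter, 34 mm tall, 26 g, place 3 of the row of four places, 65 mm apart, on a cardboard sheet. Origin: its centre at mid-height, z along its axis. A place holds its a, its b or nothing. Bore either 22.5 mm (fits the 20 mm pin) or 18 mm (too tight): the letter does not tell, the pin does.
- sleeve3b: Off-white nylon sleeve (plain tube, same at both ends), 34 mm outside diameter, 34 mm tall, 26 g, place 3 of the row of four places, 65 mm apart, on a cardboard sheet. Origin: its centre at mid-height, z along its axis. A place holds its a, its b or nothing. Bore either 22.5 mm (fits the 20 mm pin) or 18 mm (too tight): the letter does not tell, the pin does.
- sleeve4a: Off-white nylon sleeve (plain tube, same at both ends), 34 mm outside diameter, 34 mm tall, 26 g, place 4 (rightmost) of the row of four places, 65 mm apart, on a cardboard sheet. Origin: its centre at mid-height, z along its axis. A place holds its a, its b or nothing. Bore either 22.5 mm (fits the 20 mm pin) or 18 mm (too tight): the letter does not tell, the pin does.
- sleeve4b: Off-white nylon sleeve (plain tube, same at both ends), 34 mm outside diameter, 34 mm tall, 26 g, place 4 (rightmost) of the row of four places, 65 mm apart, on a cardboard sheet. Origin: its centre at mid-height, z along its axis. A place holds its a, its b or nothing. Bore either 22.5 mm (fits the 20 mm pin) or 18 mm (too tight): the letter does not tell, the pin does.
- mouse: Computer mouse, bystander. Leave it where it is. Origin: centre of its underside.
- scent: Scent bottle, 88 mm tall, bystander. Leave it where it is. Origin: centre of its underside.
- tape: Roll of tape, 72 mm across, lying, bystander. Leave it where it is. Origin: centre of its underside.
- marker: Marker pen lying on the desk, bystander. Leave it where it is. Origin: centre of its underside.
- jar: Clear jar with a yellow cap, 100 mm tall, bystander. Leave it where it is. Origin: centre of its underside.
- notebook: Spiral notebook lying on the desk, bystander. Leave it where it is. Origin: centre of its underside.
Things that resemble listed ones, but are neither listed nor needed, are in the scene too. Leave any purple look-alike of the sleeve1b alone.

How it is judged (in metres and radians):
On the way, in this order (a step that is already met when the one before it is completed fails the run):
1. the knife's blade, not the fingers, levers the lid up off the rim (value of joint lid between 0.15 and 0.8 rad and contact force between knife and lid above 0.2 N and contact force between the fingers and lid below 0.5 N), for 0.1 s.
2. the lid stands open and the knife lies on the desk again, let go (value of joint lid above 1.4 rad and height (world z) of knife below 0.01 m and linear speed of knife below 0.03 m/s and contact force between the fingers and knife below 0.2 N), for 0.2 s.
3. the sleeve of place 1 (if there is one) is tried on the gauge pin as far as it will go (((horizontal distance between sleeve1a and gauge below 0.006 m and z of sleeve1a in the frame of gauge between 0.0275 and 0.0325 m and angle between the z axis of sleeve1a and the z axis of gauge, either way round below 0.15 rad) or (horizontal distance between sleeve1b and gauge below 0.006 m and z of sleeve1b in the frame of gauge between 0.06 and 0.0685 m and angle between the z axis of sleeve1b and the z axis of gauge, either way round below 0.15 rad))), for 0.2 s.
4. the sleeve of place 2 (if there is one) is tried on the gauge pin as far as it will go (((horizontal distance between sleeve2a and gauge below 0.006 m and z of sleeve2a in the frame of gauge between 0.06 and 0.0685 m and angle between the z axis of sleeve2a and the z axis of gauge, either way round below 0.15 rad) or (horizontal distance between sleeve2b and gauge below 0.006 m and z of sleeve2b in the frame of gauge between 0.0275 and 0.0325 m and angle between the z axis of sleeve2b and the z axis of gauge, either way round below 0.15 rad))), for 0.2 s.
5. the sleeve of place 3 (if there is one) is tried on the gauge pin as far as it will go (((horizontal distance between sleeve3a and gauge below 0.006 m and z of sleeve3a in the frame of gauge between 0.0275 and 0.0325 m and angle between the z axis of sleeve3a and the z axis of gauge, either way round below 0.15 rad) or (horizontal distance between sleeve3b and gauge below 0.006 m and z of sleeve3b in the frame of gauge between 0.06 and 0.0685 m and angle between the z axis of sleeve3b and the z axis of gauge, either way round below 0.15 rad))), for 0.2 s.
6. the sleeve of place 4 (if there is one) is tried on the gauge pin as far as it will go (((horizontal distance between sleeve4a and gauge below 0.006 m and z of sleeve4a in the frame of gauge between 0.06 and 0.0685 m and angle between the z axis of sleeve4a and the z axis of gauge, either way round below 0.15 rad) or (horizontal distance between sleeve4b and gauge below 0.006 m and z of sleeve4b in the frame of gauge between 0.0275 and 0.0325 m and angle between the z axis of sleeve4b and the z axis of gauge, either way round below 0.15 rad))), for 0.2 s.
At the end, for the whole second after the job is handed in: All sleeves were tried in turn; those reaching the gauge's base (within 3.5 mm) rest inside the case, the others in the dish (within 66 mm of its centre, at most 60 mm up). The lid is shut to 0.06 rad, the knife lies on the desk over 70 mm from the case's centre (x of sleeve1a in the frame of case between -0.056 and 0.056 m and y of sleeve1a in the frame of case between -0.096 and 0.096 m and z of each of sleeve1a, sleeve2b, sleeve3a, sleeve4b in the frame of case below 0.042 m and linear speed of each of sleeve1a, sleeve2b, sleeve3a, sleeve4b, sleeve1b, sleeve2a, sleeve3b, sleeve4a, knife below 0.03 m/s and x of sleeve2b in the frame of case between -0.056 and 0.056 m and y of sleeve2b in the frame of case between -0.096 and 0.096 m and x of sleeve3a in the frame of case between -0.056 and 0.056 m and y of sleeve3a in the frame of case between -0.096 and 0.096 m and x of sleeve4b in the frame of case between -0.056 and 0.056 m and y of sleeve4b in the frame of case between -0.096 and 0.096 m and horizontal distance between each of sleeve1b, sleeve2a, sleeve3b, sleeve4a and dish below 0.066 m and height (world z) of each of sleeve1b, sleeve2a, sleeve3b, sleeve4a below 0.06 m and value of joint lid below 0.06 rad and height (world z) of knife below 0.01 m and horizontal distance between knife and case above 0.07 m); the robot touches nothing.
It fails at once if another thing on the desk is moved more than 3 cm (distance of any of mouse, scent, tape, marker, jar, notebook from where it was at the start of the episode above 0.03 m).
It fails at once if a sleeve is forced onto the gauge with more than 50 N (contact force between any of sleeve1a, sleeve1b, sleeve2a, sleeve2b, sleeve3a, sleeve3b, sleeve4a, sleeve4b and gauge above 50 N).
Of sleeve1a, sleeve1b, sleeve2a, sleeve2b, sleeve3a, sleeve3b, sleeve4a, sleeve4b only 3 to 4 are there at a start; the rules pass over those that are not, and their reading is None.
At some moment in a run one of sleeve1a, sleeve1b, sleeve2a, sleeve2b, sleeve3a, sleeve3b, sleeve4a, sleeve4b, knife may be knocked a few centimetres aside while the robot is not near it.
It also fails if it takes over 210 s, if anything falls off the work surface, if the arm or the gripper's body presses on something with over 40 N, if the wrist force passes 120 N, or if a joint passes its speed limit or range.

## Working session

There is one attempt and no reset: what is moved stays moved. The work goes in short steps, each a Python script; the robot and the scene stay as the last script left them, time stands still between calls to the robot, and variables do not carry over. Pictures are saved under pics/ and viewed, and the job is handed in when it is done.

```bash
ls; mkdir -p pics; python3 - <<'E'
from bench import env
import cv2
print(env.observe())
for n in ["scene","top","wrist"]:
    p,d=env.snapshot(n); cv2.imwrite(f"pics/{n}0.png",p); 
    c=env.camera_params(n); print(n,c, (d>0).mean())
E
```

```text
pics
{'clock': 0.0, 'joint_pos': array([ 1.19251347e+00,  4.94169107e-01,  1.34612539e+00,  2.47679481e-05,
        1.30251882e+00, -9.54635775e-02]), 'qvel': array([ 3.67525522e-04,  5.45173417e-04,  4.09156558e-04,  6.43081327e-04,
        5.25295634e-06, -1.45885989e-03]), 'joint_efforts': array([ 1.53527533e-03, -8.78830290e+01, -3.81837130e+01,  7.06466543e-02,
        5.36429335e-02, -1.52937400e-04]), 'eef_pos': array([174.25028925, 599.84718327, 235.34895653]), 'tool_rot': array([ 1.40942053e-01,  9.90017659e-01, -5.90488882e-04, -1.54829016e-04]), 'force': array([-0.31273876, -0.36320641, -0.12853488]), 'torque': array([0.00559229, 0.01374773, 0.01210719]), 'grip_width': 91.27806795747257}
scene {'fx': 423.4170406535733, 'fy': 423.4170406535733, 'cx': 254.28065874568685, 'cy': 186.155254343497, 'k1': -0.0221119137095257, 'R': array([[ 0.4275874 ,  0.90387441,  0.01341919],
       [ 0.74107365, -0.34199462, -0.57779714],
       [-0.51766676,  0.25700338, -0.81607009]]), 't': array([-248.53326706, -332.0149003 , 1562.46574567])} 0.9959818522135416
top {'fx': 386.0695113668288, 'fy': 386.0695113668288, 'cx': 253.61721944023313, 'cy': 188.67162340521568, 'k1': -0.13462130448015291, 'R': array([[ 0.0126567 , -0.99983664, -0.01290339],
       [-0.98060768, -0.00988728, -0.19573151],
       [ 0.19557195,  0.01513048, -0.98057263]]), 't': array([   6.89618264,  534.05674259, 1283.86394842])} 0.9957275390625
wrist {'fx': 276.7683756277055, 'fy': 276.7683756277055, 'cx': 258.9698900258603, 'cy': 195.3243648856594, 'k1': -0.03328088510028364, 'R': array([[ 0.27833335,  0.96048395, -0.0010625 ],
       [ 0.92963598, -0.26911565,  0.25170165],
       [ 0.24146945, -0.0710447 , -0.96780429]]), 't': array([-623.76291715,  -29.12625269,  390.39936131])} 0.9899648030598959
```

View pics/top0.png

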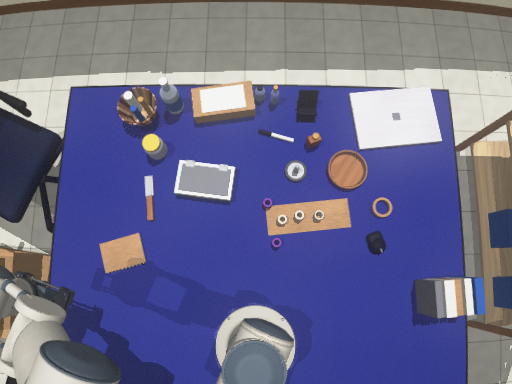

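View pics/scene0.png

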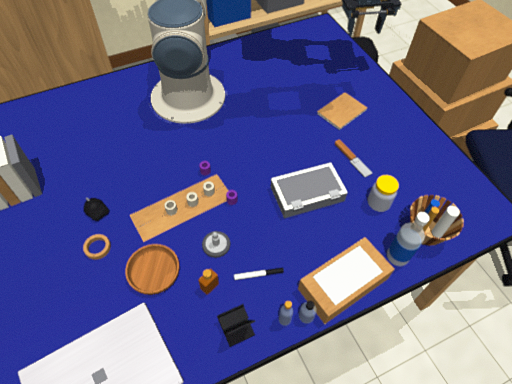

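View pics/wrist0.png

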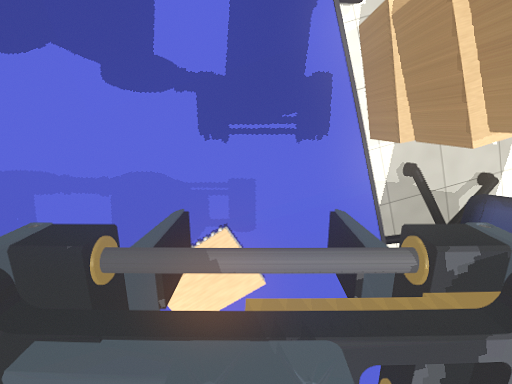

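The top picture shows the case at (205,180), knife at (150,197) with its blade towards +x, gauge (296,171), dish (347,170) and three sleeves at (282,220), (299,216) and (319,215). The purple look-alikes are at (267,203) and (277,243). Next I'll measure these.

```bash
cat > h.py <<'E'
import numpy as np, cv2, json
from bench import env
from scipy.spatial.transform import Rotation as Rn
def cloud(name, snap=None):
    c=env.camera_params(name)
    p,d=snap if snap else env.snapshot(name)
    v,u=np.mgrid[0:384,0:512]
    K=np.array([[c['fx'],0,c['cx']],[0,c['fy'],c['cy']],[0,0,1.]])
    # k1 model is OpenCV's radial model
    n=cv2.undistortPoints(np.stack([u,v],-1).reshape(-1,1,2).astype(float),K,np.array([c['k1'],0,0,0,0.]))[:,0].reshape(384,512,2)
    P=np.dstack([n*d[...,None],d])
    W=(P-c['t'])@c['R']
    W[d<=0]=np.nan
    return p,d,W
def down(yaw):
    # tool z down; jaw (y) axis direction at angle yaw in world
    y=np.array([np.cos(yaw),np.sin(yaw),0]); z=np.array([0,0,-1.]); x=np.cross(y,z)
    return Rn.from_matrix(np.stack([x,y,z],1))
def st(s=''):
    o=env.observe(); print(s,'t%.1f'%o['clock'],'p',o['eef_pos'].round(1),'F',o['force'].round(1),'w %.1f'%o['grip_width'],'q6 %.2f'%o['joint_pos'][5])
    return o
E
python3 - <<'E'
from h import *
p,d,W=cloud("top"); np.savez('top0.npz',p=p,W=W)
for nm,(u,v) in dict(desk=(230,240),case=(205,180),knifeh=(150,207),knifeb=(149,185),gauge=(296,171),dish=(347,170),s1=(282,220),s2=(299,216),s3=(319,215),board=(340,214)).items(): print(nm,W[v,u].round(1))
p,d,S=cloud("scene"); np.savez('scene0.npz',p=p,W=S)
for nm,(u,v) in dict(desk=(300,240),case=(310,187),s1=(170,206)).items(): print(nm,S[v,u].round(1))
big=cv2.resize(p[120:300,100:420],None,fx=2.5,fy=2.5,interpolation=cv2.INTER_CUBIC); cv2.imwrite('pics/sc1.png',big)
big=cv2.resize(np.load('top0.npz')['p'][120:260,120:400],None,fx=2.8,fy=2.8,interpolation=cv2.INTER_CUBIC); cv2.imwrite('pics/tp1.png',big)
E
```

```text
desk [359.2  94.5   1.6]
case [564.9 184.3  44.9]
knifeh [471.  383.7  14.1]
knifeb [553.2 395.1   5.4]
gauge [ 601.4 -135.6   40.8]
dish [ 615.6 -325.     7.6]
s1 [432.  -88.2   1.4]
s2 [ 4.471e+02 -1.489e+02 -4.000e-01]
s3 [ 451.4 -220.6   -1.7]
board [ 4.554e+02 -2.959e+02 -3.000e-01]
desk [700.2  89.8   1.2]
case [575.7 187.3  48.5]
s1 [ 436.8 -212.8    8.1]
```

View pics/sc1.png

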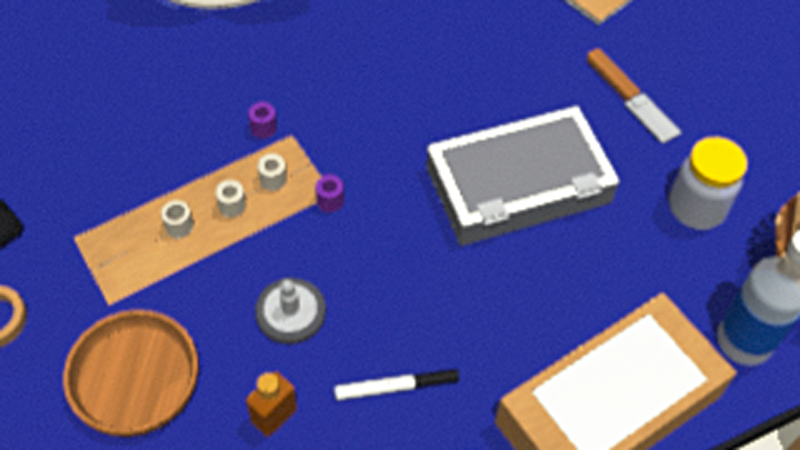

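View pics/tp1.png

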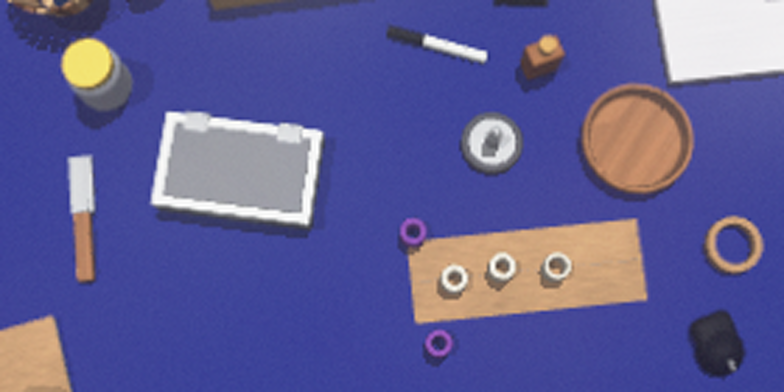

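```bash
cat > seg.py <<'E'
from h import *
def comps(p,W,box,mask):
    pass
for nm in ['top','scene']:
    z=np.load(nm+'0.npz'); p,W=z['p'].astype(int),z['W']
    x,y,h=W[...,0],W[...,1],W[...,2]
    desk=(np.abs(h)<15)&(x>350)&(x<520)&(y>0)&(y<150)
    A=np.c_[x[desk],y[desk],np.ones(desk.sum())]; pl=np.linalg.lstsq(A,h[desk],rcond=None)[0]
    print(nm,'desk',h[desk].mean().round(2),h[desk].std().round(2))
    b,g,r=p[...,0],p[...,1],p[...,2]
    hsv=cv2.cvtColor(p.astype(np.uint8),cv2.COLOR_BGR2HSV).astype(int)
    nb=~((hsv[...,0]>108)&(hsv[...,0]<128)&(hsv[...,1]>130))
    # case lid
    m=(h>30)&(h<60)&(x>480)&(x<660)&(y>50)&(y<310)&(hsv[...,1]<110)&nb
    P=np.c_[x[m],y[m]].astype(np.float32); print(' case',m.sum(),h[m].mean().round(1),cv2.minAreaRect(P))
    m=(x>400)&(x<620)&(y>350)&(y<430)&nb&(h>-10)&(h<30)
    P=np.c_[x[m],y[m]].astype(np.float32); print(' knife',m.sum(),cv2.minAreaRect(P))
    bl=m&(hsv[...,1]<80); ha=m&(hsv[...,1]>=80)
    print('  blade',bl.sum(),np.c_[x,y,h][0].shape if 0 else (x[bl].mean(),y[bl].mean(),h[bl].mean()),'handle',(x[ha].mean(),y[ha].mean(),h[ha].mean()))
    for q in (bl,ha): print('   ',cv2.minAreaRect(np.c_[x[q],y[q]].astype(np.float32)))
    m=(h>15)&(x>540)&(x<660)&(y>-190)&(y<-80); print(' pin',m.sum(),x[m].mean(),y[m].mean(),h[m].max())
    m=(x>540)&(x<660)&(y>-200)&(y<-70)&nb&(h>4)&(h<25); print(' base',cv2.minEnclosingCircle(np.c_[x[m],y[m]].astype(np.float32)))
    m=(x>500)&(x<740)&(y>-420)&(y<-220)&nb&(h>18)&(h<45)&(hsv[...,1]>80); print(' dish',cv2.minEnclosingCircle(np.c_[x[m],y[m]].astype(np.float32)))
    m=((h>24)&(h<50)&(x>380)&(x<510)&(y>-330)&(y<-40)&(hsv[...,1]<70)).astype(np.uint8)
    n,l,s,c=cv2.connectedComponentsWithStats(m)
    for i in range(1,n):
        if s[i,4]>8:
            q=l==i; print(' sleeve',s[i,4],x[q].mean().round(1),y[q].mean().round(1),h[q].mean().round(1),[round(float(t),1) for t in (lambda c:(c[0][0],c[0][1],c[1]))(cv2.minEnclosingCircle(np.c_[x[q],y[q]].astype(np.float32)))])
E
python3 seg.py
```

```text
top desk -0.4 2.94
 case 1936 47.6 ((569.8092041015625, 186.28363037109375), (198.61744689941406, 127.68506622314453), 82.98893737792969)
 knife 387 ((508.3648681640625, 391.9208068847656), (170.91566467285156, 36.2869758605957), 7.901315689086914)
  blade 207 (np.float64(537.0889799970105), np.float64(394.17175842031924), np.float64(7.090651921168032)) handle (np.float64(482.43677624914983), np.float64(386.618300342977), np.float64(11.298401830149817))
    ((506.02801513671875, 390.2379150390625), (165.80519104003906, 31.21927833557129), 7.669749736785889)
    ((509.177490234375, 392.0335693359375), (169.27476501464844, 36.2869758605957), 7.901315689086914)
 pin 86 609.2919100453469 -134.35807521457994 72.80477301373138
 base ((611.50048828125, -135.2501678466797), 40.92690658569336)
 dish ((607.2249755859375, -321.6398010253906), 145.05157470703125)
 sleeve 58 447.8 -145.3 33.1 [447.8, -145.7, 16.7]
 sleeve 45 448.0 -214.1 32.8 [448.9, -214.3, 16.9]
 sleeve 57 432.4 -85.1 32.4 [432.6, -85.4, 16.6]
scene desk 0.43 2.38
 case 2361 48.0 ((569.2615966796875, 186.80728149414062), (202.0
[... 228 characters left out ...]
9194944007), np.float64(6.47698563935174)) handle (np.float64(476.4979779112481), np.float64(385.566779332416), np.float64(12.51034476109157))
    ((517.7265625, 395.7250061035156), (201.7652587890625, 38.7215690612793), 7.008613109588623)
    ((515.3746948242188, 397.52593994140625), (207.99256896972656, 39.439144134521484), 6.895632266998291)
 pin 127 616.8794873273579 -136.62313796408176 70.98497480067404
 base ((612.6613159179688, -135.99949645996094), 41.003562927246094)
 dish ((614.9639892578125, -318.78179931640625), 151.02703857421875)
 sleeve 82 436.0 -86.8 32.8 [435.7, -87.4, 17.3]
 sleeve 87 451.2 -145.6 32.5 [450.2, -144.2, 18.2]
 sleeve 78 452.0 -214.1 31.9 [450.0, -213.3, 19.0]
```

```bash
python3 - <<'E'
from h import *
o=env.observe(); c=env.camera_params('wrist'); T=Rn.from_quat(o['tool_rot']).as_matrix()
C=-c['R'].T@c['t']; print('cam in tool',(T.T@(C-o['eef_pos'])).round(1)); print('axes in tool\n',(c['R']@T).round(3)); print('tool axes world\n',T.round(2))
for yw in [0.135+np.pi/2,0.135-np.pi/2]:
    print(env.solve_ik([500,390,200],down(yw).as_quat()))
q0=o['joint_pos']
E
```

```text
cam in tool [  70.5   -0.8 -149. ]
axes in tool
 [[ 0.001  1.     0.   ]
 [-0.968  0.001 -0.252]
 [-0.252 -0.     0.968]]
tool axes world
 [[-0.96  0.28 -0.  ]
 [ 0.28  0.96 -0.  ]
 [ 0.   -0.   -1.  ]]
[ 5.68297882e-01  5.40365546e-01  1.36537373e+00 -4.44089210e-16
  1.23585338e+00 -1.13749845e+00]
[ 5.68297882e-01  5.40365546e-01  1.36537373e+00 -4.44089210e-16
  1.23585338e+00  2.00409421e+00]
```

```bash
python3 - <<'E'
from h import *
env.move_ptp([530,390,250],down(0.135+np.pi/2).as_quat()); st()
p,d,W=cloud('wrist'); np.savez('wk.npz',p=p,W=W)
cv2.imwrite('pics/wk.png',p); print(env.observe()['tool_rot'])
E
```

```text
t1.8 p [529.3 390.7 250. ] F [ 0.4  0.5 -0.3] w 91.4 q6 -1.16
[-6.78934616e-02  9.97692568e-01  6.25218335e-05 -1.16784986e-04]
```

View pics/wk.png

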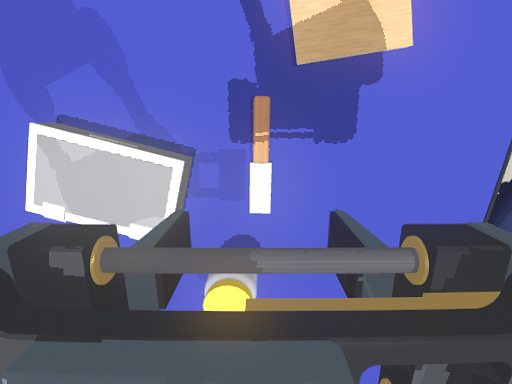

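Wrist view: knife handle runs from (262,97) to (262,163) and the blade to (260,213). The case lid is at the left, (30–190, 120–240).

```bash
python3 - <<'E'
from h import *
z=np.load('wk.npz'); p,W=z['p'],z['W']; hsv=cv2.cvtColor(p,cv2.COLOR_BGR2HSV).astype(int)
nb=~((hsv[...,0]>105)&(hsv[...,0]<130)&(hsv[...,1]>90))
m=np.zeros(nb.shape,bool); m[90:222,240:285]=nb[90:222,240:285]
bl=m&(hsv[...,1]<60); ha=m&(hsv[...,1]>=60)&(hsv[...,0]<30)
for n,q in (('blade',bl),('handle',ha)): print(n,q.sum(),W[q].mean(0).round(1),W[q].std(0).round(1),cv2.minAreaRect(W[q][:,:2].astype(np.float32)))
q=np.zeros(nb.shape,bool); q[110:236,20:200]=1; q&=(W[...,2]>30)&(W[...,2]<60)&nb&(hsv[...,1]<110)
print('lid',W[q].mean(0),cv2.minAreaRect(W[q][:,:2].astype(np.float32)))
d=(W[...,2]<20)&~nb; d[:,:]&=True; d[210:]=0; print('desk',np.nanmedian(W[d][:,2]))
E
```

```text
blade 1101 [nan nan nan] [nan nan nan] ((548.6881103515625, 393.9192199707031), (82.10113525390625, 32.0065803527832), 6.937629699707031)
handle 1026 [nan nan nan] [nan nan nan] ((467.16632080078125, 384.6933898925781), (87.54931640625, 19.895021438598633), 7.568489074707031)
lid [558.20903576 184.40997516  48.2096159 ] ((567.19775390625, 185.02395629882812), (201.6740264892578, 126.03921508789062), 83.1036605834961)
desk 0.2710669774824503
```

```bash
python3 - <<'E'
from h import *
q=down(0.12+np.pi/2).as_quat()
env.command_gripper(50)
env.move_ptp([487,387,70],q)
env.servo_line([487,387,24],velocity=60); st('down')
env.command_gripper(10,force=55); st('grip')
env.servo_line([487,387,34],velocity=40); st('lift10')
p,d=env.snapshot('scene'); cv2.imwrite('pics/k1.png',cv2.resize(p[100:240,250:450],None,fx=4,fy=4,interpolation=cv2.INTER_CUBIC))
E
```

```text
down t4.3 p [487.2 387.1  24.2] F [-0.1 -0.7  0.1] w 49.9 q6 -1.12
grip t4.8 p [487.  387.1  24.2] F [-0.6 -0.4  3.9] w 21.4 q6 -1.12
lift10 t5.2 p [487.1 387.1  34.4] F [-0.8  0.2 -0.6] w 21.6 q6 -1.12
```

View pics/k1.png

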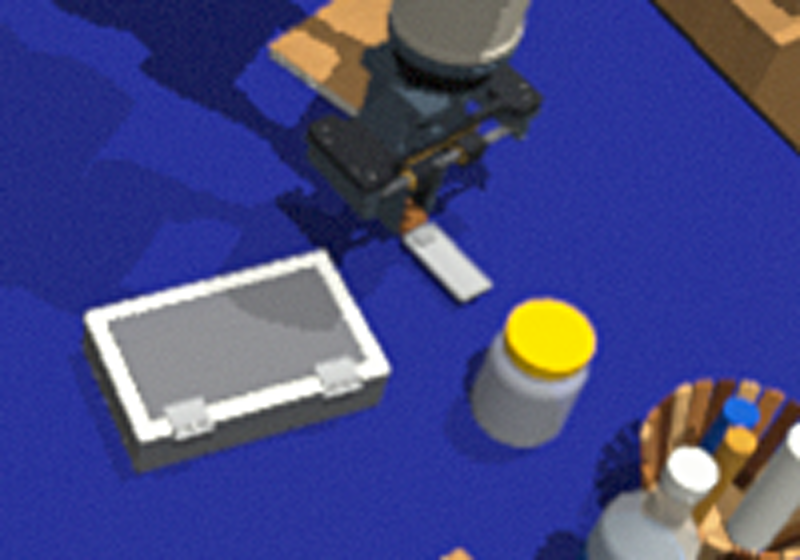

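```bash
cat >> h.py <<'E'
CC=np.array([567.,186.]); CY=-0.12
cx_=np.array([np.cos(CY),np.sin(CY)]); cy_=np.array([-np.sin(CY),np.cos(CY)])
def cw(x,y,z): # case frame -> world
    return np.r_[CC+x*cx_+y*cy_, z]
def wc(P):
    d=np.asarray(P)[...,:2]-CC; return np.stack([d@cx_,d@cy_],-1)
QK=down(CY+np.pi/2).as_quat()
E
python3 - <<'E'
from h import *
env.servo_line([487,387,110],velocity=120)
env.move_ptp(cw(-190,0,110),QK)
env.servo_line(cw(-190,0,56.7),velocity=100); st()
for n in('scene','top','wrist'):
    p,d,W=cloud(n); np.savez(f'pre_{n}.npz',p=p,W=W)
    if n=='scene': p=cv2.resize(p[110:240,230:390],None,fx=5,fy=5,interpolation=cv2.INTER_CUBIC)[:600]
    if n=='top': p=cv2.resize(p[130:250,150:290],None,fx=5,fy=5,interpolation=cv2.INTER_CUBIC)
    cv2.imwrite(f'pics/pre_{n}.png',p)
E
```

```text
t7.6 p [378.6 209.   56.8] F [ 0.5 -0.2 -1. ] w 21.6 q6 -1.09
```

View pics/pre_scene.png

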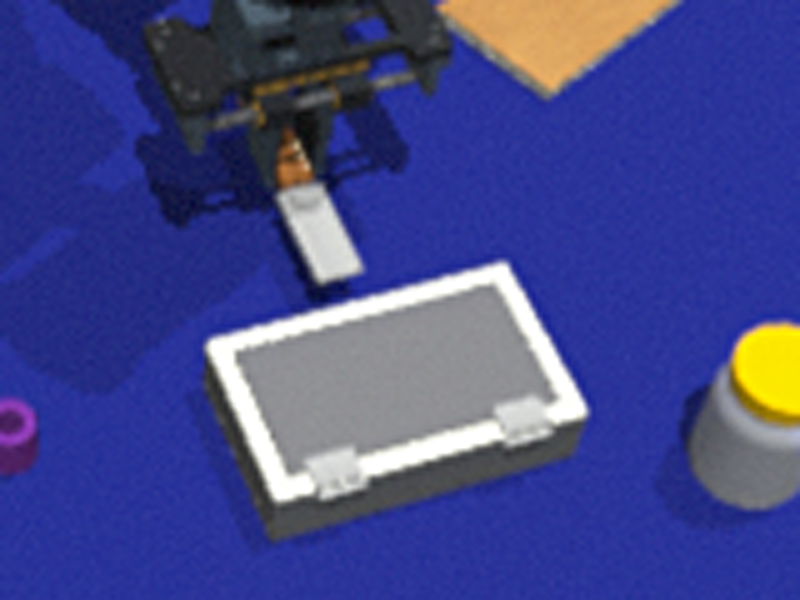

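View pics/pre_top.png

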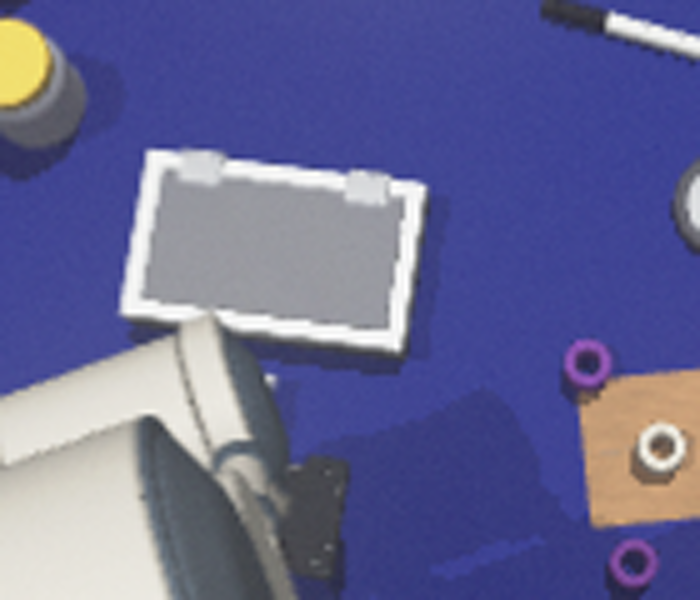

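View pics/pre_wrist.png

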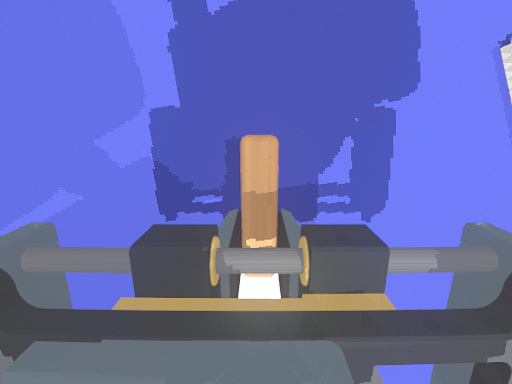

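The blade points squarely at the front wall. In the scene crop the tip is at (343,280), about 30 px short of the lid edge. I'll check its height next.

```bash
python3 - <<'E'
from h import *
z=np.load('pre_scene.npz'); W=z['W']; p=z['p']; hsv=cv2.cvtColor(p,cv2.COLOR_BGR2HSV).astype(int)
c=wc(W); m=np.zeros(W.shape[:2],bool); m[145:168,285:303]=1; m&=(hsv[...,1]<70)&(W[...,2]>15)
P=np.c_[c[m],W[m][:,2]]; P=P[~np.isnan(P[:,0])]
print(len(P),P.min(0),P.max(0),np.median(P,0))
for a in range(-170,-70,15):
    s=P[(P[:,0]>=a)&(P[:,0]<a+15)]
    if len(s): print(a,len(s),np.median(s,0).round(1))
E
```

```text
182 [-170.81956383  -13.41761083   33.79426669] [-84.86639741  17.3692034   46.33749744] [-124.66247486    1.45613937   39.97601754]
-170 22 [-158.8    2.2   41.3]
-155 34 [-147.7    1.1   40. ]
-140 32 [-134.1    1.9   39.8]
-125 40 [-118.5    1.    39.3]
-110 31 [-102.5    4.1   39.9]
-95 22 [-90.7   0.3  40.5]
```

```bash
python3 - <<'E'
from h import *
f0=env.observe()['force']
for x in range(-180,-135,5):
    env.servo_line(cw(x,0,56.7),velocity=40)
    o=env.observe(); df=o['force']-f0; print(x,df.round(1),o['eef_pos'].round(1))
    if abs(df[0])>6 or abs(df[2])>8: print('STOP'); break
E
```

```text
-180 [-0.9  0.  -0.1] [388.6 207.5  56.8]
-175 [-1.4 -0.8 -0.3] [393.5 206.9  56.7]
-170 [ 0.2 -0.5  0.2] [398.5 206.3  56.7]
-165 [-1.9 -0.2  0.2] [403.5 205.8  56.7]
-160 [-1.  -0.   0.6] [408.5 205.1  56.7]
-155 [0.1 0.3 0.7] [413.4 204.5  56.7]
-150 [-0.4 -1.4  1.1] [418.4 204.   56.7]
-145 [-0.6 -1.  -0.1] [423.3 203.4  56.7]
-140 [-0.7 -0.2 -0.6] [428.3 202.7  56.7]
```

```bash
cat >> h.py <<'E'
def tip(th,r): # blade-top tip on lid underside -> TCP
    xt=60-r*np.cos(th); zt=42.5+r*np.sin(th)
    return cw(xt-100,0,zt-1.2-5+24.2)
E
python3 - <<'E'
from h import *
f0=env.observe()['force']
for th in np.arange(0.0,0.51,0.05):
    env.servo_line(tip(th,98-8*th),velocity=40)
    o=env.observe(); df=o['force']-f0; print(round(th,2),df.round(1),o['eef_pos'].round(1))
    if np.linalg.norm(df)>15: print('STOP'); break
for n in('scene',):
    p,d,W=cloud(n); p=cv2.resize(p[90:240,230:390],None,fx=4,fy=4,interpolation=cv2.INTER_CUBIC)[:600]
    cv2.imwrite(f'pics/lev_{n}.png',p)
E
```

```text
0.0 [ 0.9 -0.3  0.3] [430.2 202.5  60.7]
0.05 [1.  0.3 0.7] [430.6 202.5  65.6]
0.1 [-0.3  0.9  0.9] [431.4 202.4  70.4]
0.15 [ 0.2 -0.3  0.4] [432.5 202.3  75.2]
0.2 [ 1.1 -0.3 -0. ] [433.7 202.1  79.9]
0.25 [ 0.9 -0.8  1.8] [435.2 202.   84.5]
0.3 [0.4 0.2 1.2] [436.9 201.7  89. ]
0.35 [-0.4 -0.8  1.4] [438.8 201.5  93.4]
0.4 [0.1 0.3 0.2] [440.9 201.3  97.7]
0.45 [ 0.4 -0.3  0.7] [443.2 201.  101.8]
0.5 [ 0.5 -0.7  0.3] [445.7 200.7 105.8]
```

View pics/lev_scene.png

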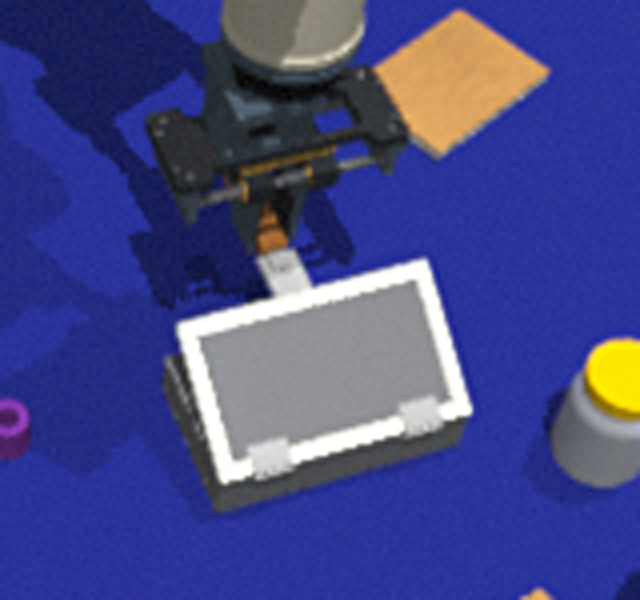

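The lid stands at about 0.5 rad, with the blade under it and the fingers clear. I'll keep going.

```bash
python3 - <<'E'
from h import *
f0=env.observe()['force']
for th in np.arange(0.6,1.71,0.1):
    env.servo_line(tip(th,98-8*th if th<1 else 90-20*(th-1)),velocity=60)
    o=env.observe(); df=o['force']-f0; print(round(th,2),df.round(1),o['eef_pos'].round(1))
    if np.linalg.norm(df)>15: print('STOP'); break
for n in('scene',):
    p,d,W=cloud(n); p=cv2.resize(p[90:240,230:390],None,fx=4,fy=4,interpolation=cv2.INTER_CUBIC)[:600]
    cv2.imwrite(f'pics/lev2_{n}.png',p)
E
```

```text
0.6 [-0.2  0.2  0.4] [451.5 200.1 113.4]
0.7 [-0.6 -0.3 -0.7] [457.7 199.3 120.3]
0.8 [-0.8 -0.6  0.2] [464.5 198.5 126.5]
0.9 [-0.8  0.4 -0.4] [471.9 197.6 131.9]
1.0 [ 0.  -0.  -1.3] [479.6 196.6 136.4]
1.1 [-0.1 -0.6  0.4] [488.2 195.5 139. ]
1.2 [-1.2 -1.  -0.1] [496.9 194.5 140.7]
1.3 [-0.5 -0.5 -0.2] [505.5 193.4 141.4]
1.4 [-0.4  0.2  0.1] [513.9 192.4 141.3]
1.5 [-0.5 -0.6 -0.6] [522.1 191.4 140.2]
1.6 [-0.2  0.8 -0.6] [529.9 190.4 138.3]
1.7 [ 1.  -0.4 -0.4] [537.4 189.6 135.7]
```

View pics/lev2_scene.png

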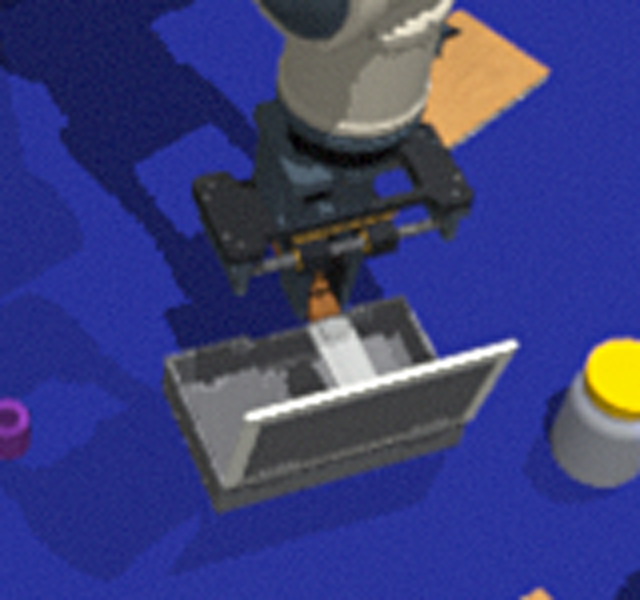

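```bash
python3 - <<'E'
from h import *
q=down(0.12+np.pi/2).as_quat()
env.servo_line(cw(-185,0,136),velocity=150)
env.move_ptp([487,387,100],q)
env.servo_line([487,387,30],velocity=80)
env.servo_line([487,387,24.4],velocity=20); st('placed')
env.command_gripper(50); st('open'); env.hold(0.4)
env.servo_line([487,387,120],velocity=120); st()
env.command_gripper(91)
p,d,W=cloud('top'); np.savez('t2.npz',p=p,W=W); cv2.imwrite('pics/t2.png',cv2.resize(p[110:260,120:400],None,fx=2.8,fy=2.8,interpolation=cv2.INTER_CUBIC))
E
```

```text
placed t20.4 p [487.  386.9  24.4] F [-0.3 -0.1 -0.2] w 21.6 q6 -1.12
open t21.1 p [487.  387.   24.4] F [0.4 0.7 1. ] w 49.9 q6 -1.12
 t22.4 p [486.6 386.7 119.3] F [-0.8 -1.5 -0.7] w 50.0 q6 -1.12
```

View pics/t2.png

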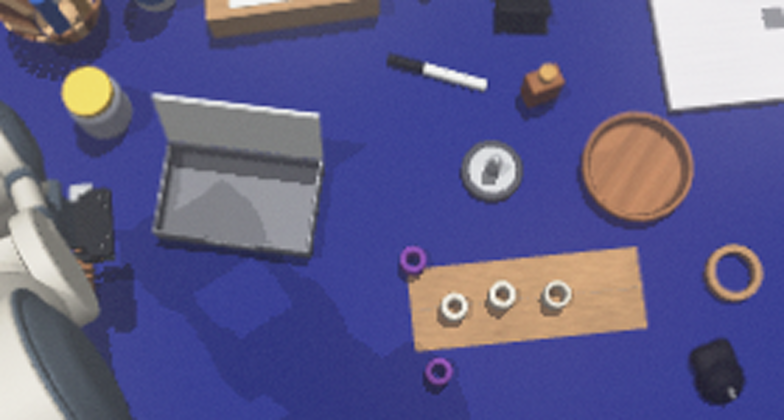

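The lid is open past vertical and the case is empty. The three sleeves and the gauge are visible. Next is a close wrist survey of sleeves and gauge at one fixed yaw.

```bash
python3 - <<'E'
from h import *
q=down(1.0).as_quat()
print(env.solve_ik([445,-150,230],q))
env.servo_line([487,387,230],velocity=250)
env.move_ptp([445,-150,230],q); env.hold(0.2); st()
p,d,W=cloud('wrist'); np.savez('ws.npz',p=p,W=W); cv2.imwrite('pics/ws.png',p)
env.move_ptp([612,-135,230],q); env.hold(0.2); st()
p,d,W=cloud('wrist'); np.savez('wg.npz',p=p,W=W); cv2.imwrite('pics/wg.png',p)
E
```

```text
[-4.52377044e-01  2.83438980e-01  1.72240810e+00 -4.44089210e-16
  1.13574557e+00 -1.45237704e+00]
 t26.0 p [ 445.2 -149.6  230. ] F [-0.4 -0.5 -0.1] w 91.1 q6 -1.45
 t26.9 p [ 611.3 -135.3  230.4] F [ 0.9 -0.4  0.9] w 91.0 q6 -1.31
```

View pics/ws.png

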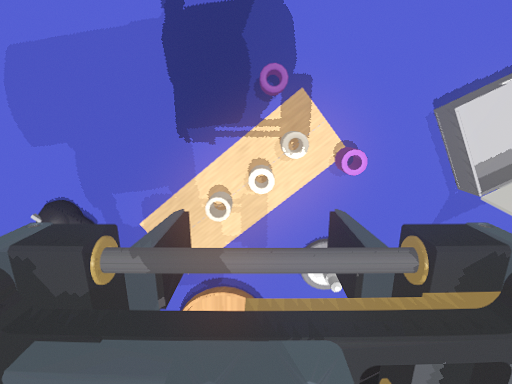

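View pics/wg.png

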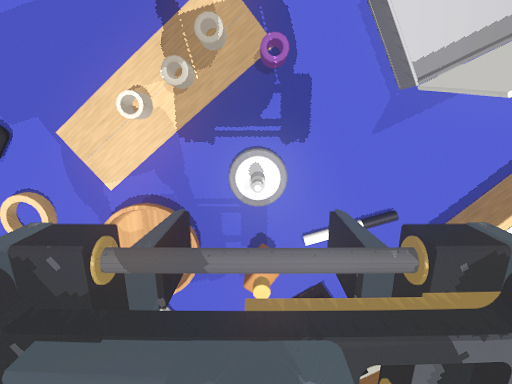

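```bash
cat >> h.py <<'E'
def fitcircle(P,r=None,it=60):
    # robust: circle of given radius enclosing cloud edge (min enclosing on trimmed hull)
    (c,rr)=cv2.minEnclosingCircle(P.astype(np.float32)); return np.r_[c,rr]
def sleeves(p,W,box=(370,520,-340,-40),hlo=26,hhi=46):
    hsv=cv2.cvtColor(p,cv2.COLOR_BGR2HSV).astype(int); x,y,h=W[...,0],W[...,1],W[...,2]
    with np.errstate(invalid='ignore'):
        m=((h>hlo)&(h<hhi)&(x>box[0])&(x<box[1])&(y>box[2])&(y<box[3])&(hsv[...,1]<100)&(hsv[...,2]>120))
    m[212:]=0
    n,l,s,c=cv2.connectedComponentsWithStats(m.astype(np.uint8)); out=[]
    for i in range(1,n):
        if s[i,4]>60:
            q=l==i; out.append((s[i,4],W[q].mean(0),fitcircle(W[q][:,:2])))
    return out
E
python3 - <<'E'
from h import *
for f in('ws','wg'):
    z=np.load(f+'.npz'); p,W=z['p'],z['W']
    for s in sleeves(p,W): print(f,s[0],s[1].round(1),s[2].round(1))
m=(W[...,0]>560)&(W[...,0]<665)&(W[...,1]>-190)&(W[...,1]<-80); m[212:]=0
h=W[...,2]
for a,b in((8,18),(30,50),(52,80)):
    q=m&(h>a)&(h<b); print(a,b,q.sum(),W[q].mean(0).round(1),fitcircle(W[q][:,:2]).round(1))
z=np.load('ws.npz');p,W=z['p'],z['W'];hsv=cv2.cvtColor(p,cv2.COLOR_BGR2HSV).astype(int)
q=(hsv[...,0]>135)&(hsv[...,0]<160)&(W[...,2]>20)&(W[...,2]<50); q[212:]=0
n,l,s,c=cv2.connectedComponentsWithStats(q.astype(np.uint8))
for i in range(1,n):
    if s[i,4]>60: print('purple',W[l==i].mean(0))
print('board z',np.nanmedian(W[150:165,310:320][...,2]), np.nanmedian(W[225:235,160:175][...,2]))
E
```

```text
ws 440 [430.7 -89.   33.8] [430.9 -88.8  16.9]
ws 414 [ 445.9 -148.4   33.7] [ 446.4 -148.8   16.9]
ws 194 [ 441.5 -211.2   33. ] [ 447.3 -215.6   16.1]
wg 629 [432.7 -88.9  33.5] [431.8 -88.8  17.2]
wg 546 [ 448.2 -147.8   33.4] [ 447.5 -148.1   16.9]
wg 479 [ 448.6 -215.5   33. ] [ 448.2 -216.2   17.7]
8 18 2401 [ 609.  -137.8   12.4] [ 610.7 -138.9   40. ]
30 50 108 [ 606.2 -136.1   44.7] [ 610.4 -138.8   10.1]
52 80 131 [ 609.4 -138.    66.2] [ 610.5 -138.6    7. ]
purple [350.98120431 -70.14061609  33.1979056 ]
purple [487.71619009 -37.80715861  32.0649956 ]
board z 0.6978638367734313 241.88020264390047
```

```bash
cat >> h.py <<'E'
G=np.array([610.5,-138.7]); Y=1.0; Q=down(Y).as_quat(); ZG=31.0
def pick(x,y):
    env.command_gripper(48)
    env.move_ptp([x,y,110],Q); env.servo_line([x,y,ZG],velocity=90)
    env.command_gripper(20,force=20); st('grip')
    env.servo_line([x,y,115],velocity=120); st('lift')
def trial(dx=0,dy=0):
    env.move_ptp([G[0]+dx,G[1]+dy,115],Q)
    env.servo_line([G[0]+dx,G[1]+dy,103],velocity=80); env.hold(0.2)
    f0=env.observe()['force']; st('above')
    return descend(dx,dy,103,f0)
def descend(dx,dy,z,f0,zmin=42.0):
    while z>zmin:
        z=max(zmin,z-(3 if z>82 or z<70 else 1.5))
        env.servo_line([G[0]+dx,G[1]+dy,z],velocity=25)
        o=env.observe(); df=o['force']-f0
        if np.linalg.norm(df)>4:
            print('contact z',z,o['eef_pos'].round(1),df.round(1)); break
    return z,f0
E
python3 - <<'E'
from h import *
pick(431.3,-88.8)
z,f0=trial(); print(z); env.hold(0.3); st()
p,d,W=cloud('scene'); cv2.imwrite('pics/g1.png',cv2.resize(p[190:290,150:290],None,fx=5,fy=5,interpolation=cv2.INTER_CUBIC))
p,d,W=cloud('wrist'); cv2.imwrite('pics/g1w.png',p)
E
```

```text
grip t30.1 p [431.5 -88.9  31.3] F [0.1 0.  6.5] w 32.8 q6 -1.34
lift t30.9 p [431.  -88.7 114.6] F [ 0.3  0.1 -1. ] w 32.9 q6 -1.34
above t32.2 p [ 610.5 -138.7  103.3] F [-0.4 -0.5 -0.7] w 32.7 q6 -1.32
contact z 77.5 [ 611.1 -138.6   78. ] [0.6 3.3 7.4]
77.5
 t35.1 p [ 611.  -138.6   78. ] F [0.8 2.5 7.8] w 32.8 q6 -1.32
```

View pics/g1.png

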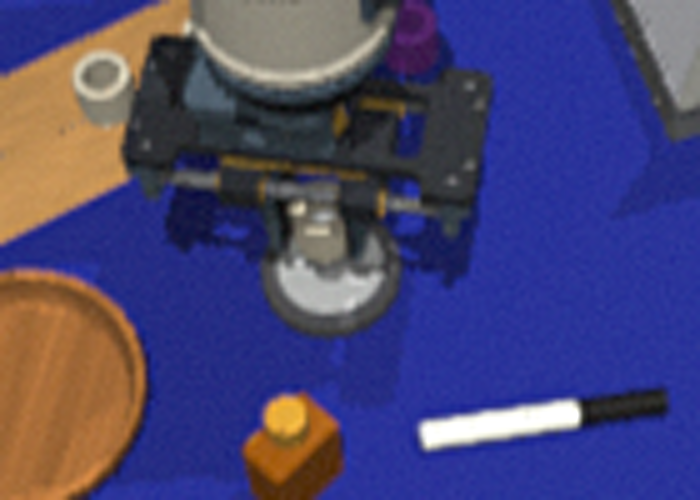

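View pics/g1w.png

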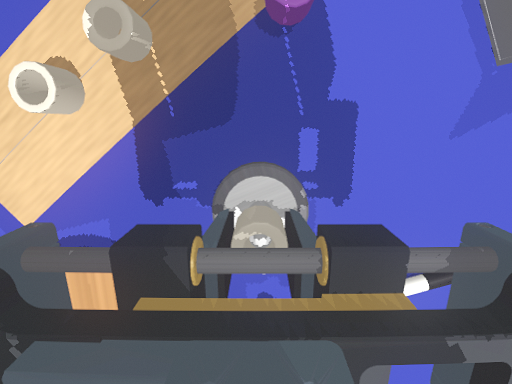

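It stopped at the cone, with the underside about 47.7 mm up. I'll release it to see whether it drops by itself.

```bash
python3 - <<'E'
from h import *
env.command_gripper(44); env.hold(0.5); st()
env.servo_line([G[0],G[1],140],velocity=120)
p,d,W=cloud('scene'); cv2.imwrite('pics/g2.png',cv2.resize(p[190:290,150:290],None,fx=5,fy=5,interpolation=cv2.INTER_CUBIC))
p,d,W=cloud('wrist'); cv2.imwrite('pics/g2w.png',p); np.savez('g2w.npz',p=p,W=W)
m=(W[...,0]>580)&(W[...,0]<640)&(W[...,1]>-170)&(W[...,1]<-110)&(W[...,2]>25); m[212:]=0
print(np.histogram(W[m][:,2],bins=range(25,100,5)))
E
```

```text
t36.1 p [ 610.5 -138.7   77.5] F [-0.3  0.6  0.6] w 44.2 q6 -1.32
(array([  0,   0,   0,   0,  20,  45,  49,  48, 136,  60, 125, 328,   0,
         0]), array([25, 30, 35, 40, 45, 50, 55, 60, 65, 70, 75, 80, 85, 90, 95]))
```

View pics/g2.png

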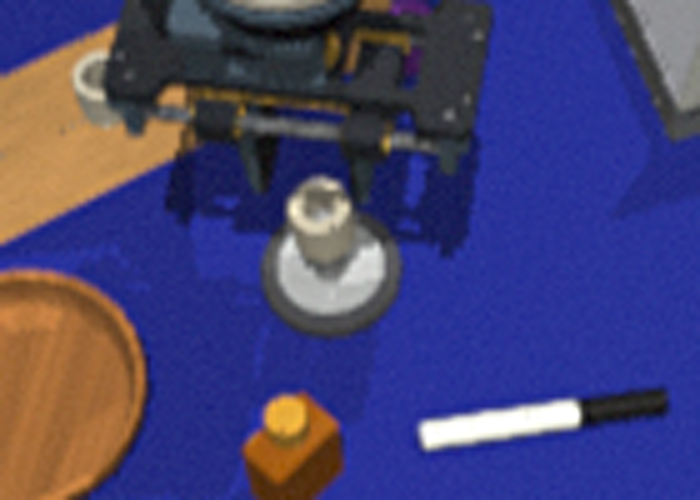

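View pics/g2w.png

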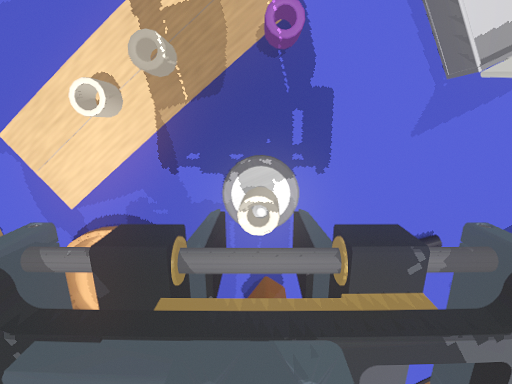

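It still stands upright on the cone with its top at about 81 mm (wrist (260,215)), so sleeve 1 is too tight and goes in the dish. Now I'll fit the dish centre and regrip.

```bash
cat > m1.py <<'E'
from h import *
z=np.load('g2w.npz'); W=z['W']
m=(W[...,0]>580)&(W[...,0]<640)&(W[...,1]>-170)&(W[...,1]<-110)&(W[...,2]>76); m[218:]=0
print('sleeve on pin',W[m].mean(0).round(1),fitcircle(W[m][:,:2]).round(1))
for nm in('top0','scene0','wg'):
    z=np.load(nm+'.npz'); p,W=z['p'],z['W']; hsv=cv2.cvtColor(p,cv2.COLOR_BGR2HSV).astype(int); x,y,h=[W[...,i] for i in range(3)]
    q=(hsv[...,0]<25)&(hsv[...,1]>90)&(x>520)&(x<700)&(y>-410)&(y<-235)&(h>20)&(h<36)
    n,l,s,c=cv2.connectedComponentsWithStats(q.astype(np.uint8),connectivity=8)
    q=l==(1+np.argmax(s[1:,4])) if nm!='top0' else q
    P=W[q][:,:2]; A=np.c_[2*P,np.ones(len(P))]; s=np.linalg.lstsq(A,(P**2).sum(1),rcond=None)[0]; print(nm,len(P),s[:2],np.sqrt(s[2]+s[:2]@s[:2]))
E
python3 m1.py
```

```text
sleeve on pin [ 600.  -136.4   89. ] [ 595.1 -132.    26.7]
top0 154 [ 615.15134071 -322.27110945] 67.63294149429366
scene0 438 [ 617.37667176 -322.1811725 ] 67.83226412411803
wg 371 [ 608.94940327 -319.75256635] 61.80491482903086
```

```bash
cat >> h.py <<'E'
D=np.array([616.,-322.]); U=np.array([-np.sin(1.0),np.cos(1.0)])
def to_dish(off,zl=38.0,h=115):
    x,y=D+off*U
    env.move_ptp([x,y,h],Q); env.servo_line([x,y,zl+6],velocity=90); env.servo_line([x,y,zl],velocity=25); o=st('dish')
    env.command_gripper(41); env.hold(0.2)
    env.servo_line([x,y,120],velocity=120)
E
python3 - <<'E'
from h import *
env.servo_line([G[0],G[1],79],velocity=100)
env.command_gripper(20,force=20); st('regrip')
env.servo_line([G[0],G[1],125],velocity=100); st()
to_dish(24,h=125)
env.move_ptp([560,-200,260],Q)   # look
p,d,W=cloud('top'); cv2.imwrite('pics/d1.png',cv2.resize(p[110:260,220:420],None,fx=4,fy=4,interpolation=cv2.INTER_CUBIC)); np.savez('t3.npz',p=p,W=W)
p,d,W=cloud('wrist'); cv2.imwrite('pics/d1w.png',p); np.savez('d1w.npz',p=p,W=W)
E
```

```text
regrip t38.0 p [ 610.9 -138.8   79.6] F [1.4 0.7 3.1] w 32.9 q6 -1.32
 t38.6 p [ 610.3 -138.6  124.7] F [-0.6 -0.1 -1.1] w 32.7 q6 -1.32
dish t40.7 p [ 596.5 -309.2   38.5] F [1.5 1.3 5. ] w 32.4 q6 -1.57
```

View pics/d1.png

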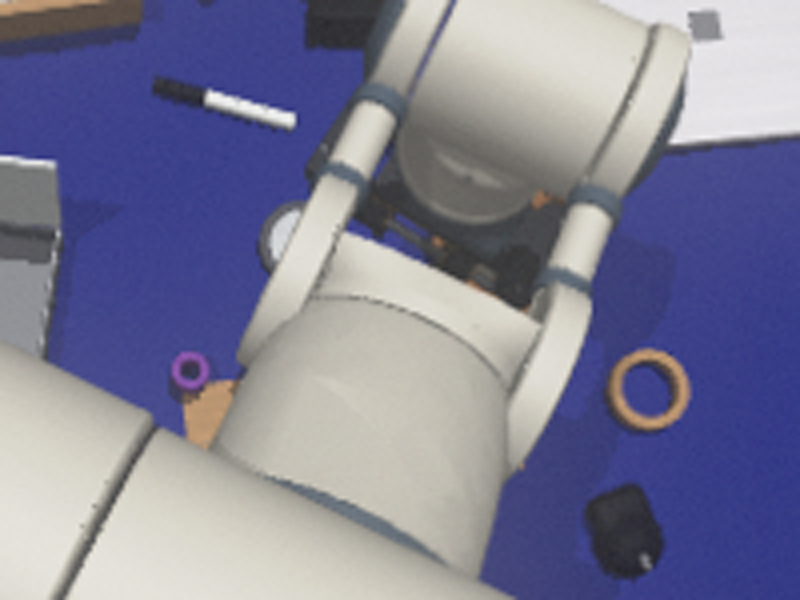

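View pics/d1w.png

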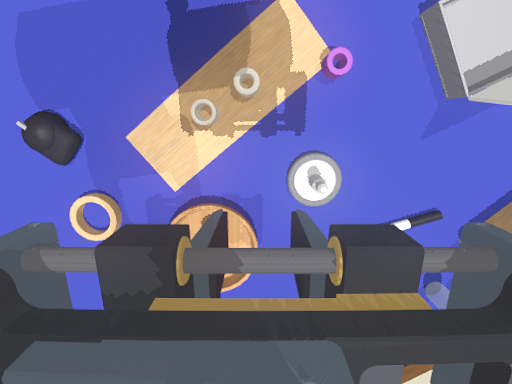

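The dish is hidden by the gripper here, so I'll check it later. Sleeves 2 and 3 are at (247,82) and (203,112). I'll measure them again and then pick sleeve 2.

```bash
python3 - <<'E'
from h import *
z=np.load('d1w.npz')
for s in sleeves(z['p'],z['W']): print(s[0],s[1].round(1),s[2].round(1))
S=sorted([s for s in sleeves(z['p'],z['W']) if s[0]>150],key=lambda s:-s[2][1])[0]
x,y=S[2][:2]
print('pick',x,y); assert abs(x-447)<8 and abs(y+148.5)<8
pick(x,y)
z,f0=trial(); print(z); env.hold(0.3); st()
p,d,W=cloud('scene'); cv2.imwrite('pics/g3.png',cv2.resize(p[190:310,110:290],None,fx=4,fy=4,interpolation=cv2.INTER_CUBIC))
E
```

```text
410 [ 446.8 -148.5   33.8] [ 447.  -147.8   16.6]
340 [ 447.8 -215.6   33.4] [ 447.9 -216.    17.1]
pick 447.0303039550781 -147.80747985839844
grip t45.5 p [ 447.3 -147.9   31.3] F [-0.1 -0.   7. ] w 34.0 q6 -1.45
lift t46.4 p [ 446.7 -147.7  114.6] F [ 0.2  0.4 -0.6] w 34.2 q6 -1.45
above t47.6 p [ 610.5 -138.8  103.3] F [ 0.3  0.7 -0.4] w 34.0 q6 -1.32
contact z 77.5 [ 611.  -138.6   78. ] [0.1 0.9 8. ]
77.5
 t50.5 p [ 611.  -138.6   78. ] F [-0.5  1.8  8.6] w 34.4 q6 -1.32
```

View pics/g3.png

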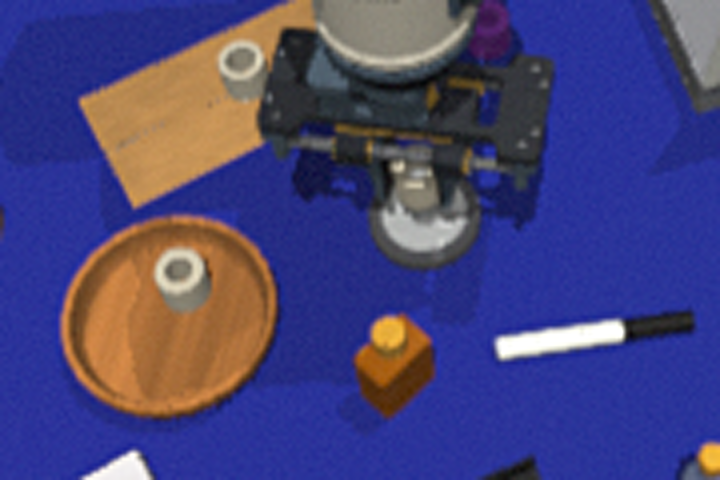

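Sleeve 1 stands upright in the dish at (180,275). Sleeve 2 also stopped at the cone, so I'll run the same release check.

```bash
python3 - <<'E'
from h import *
env.command_gripper(44); env.hold(0.5); st()
env.servo_line([G[0],G[1],140],velocity=120)
p,d,W=cloud('scene'); cv2.imwrite('pics/g4.png',cv2.resize(p[190:310,110:290],None,fx=4,fy=4,interpolation=cv2.INTER_CUBIC))
p,d,W=cloud('wrist'); hsv=cv2.cvtColor(p,cv2.COLOR_BGR2HSV)
m=(W[...,0]>580)&(W[...,0]<640)&(W[...,1]>-170)&(W[...,1]<-110)&(W[...,2]>25)&(W[...,2]<86); m[225:]=0; m&=hsv[...,2]>120
print(np.histogram(W[m][:,2],bins=range(25,100,5))[0]); m&=W[...,2]>77; print(fitcircle(W[m][:,:2]))
E
```

```text
t51.4 p [ 610.5 -138.7   77.5] F [-0.5  0.1 -0.2] w 44.2 q6 -1.32
[  0   0   0   0  14  49  63 104 244 105 229 528   0   0]
[ 609.39538574 -140.27423096   16.8436985 ]
```

View pics/g4.png

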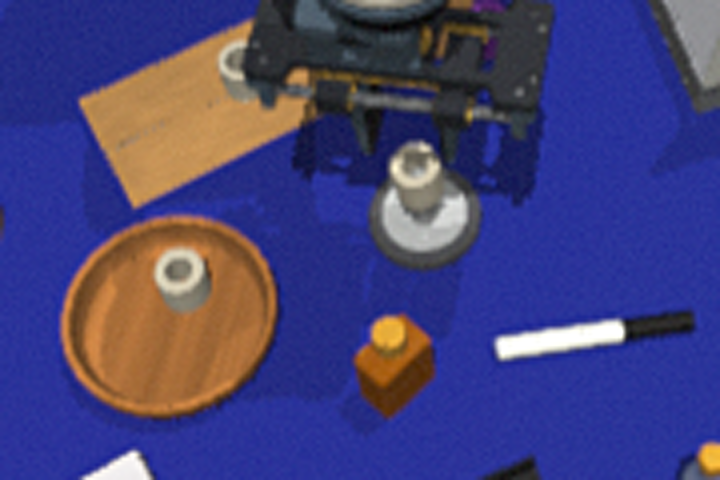

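```bash
python3 - <<'E'
from h import *
for f in('ws','wg','d1w'):
    z=np.load(f+'.npz'); p,W=z['p'],z['W']; hsv=cv2.cvtColor(p,cv2.COLOR_BGR2HSV).astype(int)
    for s in sleeves(p,W):
        c=s[2][:2]; q=np.zeros(W.shape[:2],bool); r=np.hypot(W[...,0]-c[0],W[...,1]-c[1])
        ring=(r<18)&(W[...,2]>29)&(W[...,2]<40); ring[212:]=0
        # pixel area to mm2 at z=34
        dx=np.linalg.norm(np.cross(np.nanmedian(np.diff(W,axis=1)[ring[:,:-1]],axis=0),np.nanmedian(np.diff(W,axis=0)[ring[:-1]],axis=0)))
        print(f,c.round(0),'ring area mm2',round(ring.sum()*dx),' expect 18:%d 22.5:%d'%(np.pi*(17**2-9**2),np.pi*(17**2-11.25**2)), [int((ring&(r>=a)&(r<a+1.5)).sum()) for a in np.arange(6,15,1.5)])
E
python3 - <<'E'
import cv2
p=cv2.imread('pics/ws.png'); cv2.imwrite('pics/wsz.png',cv2.resize(p[120:230,190:320],None,fx=5,fy=5,interpolation=cv2.INTER_NEAREST))
E
```

```text
ws [431. -89.] ring area mm2 658  expect 18:653 22.5:510 [0, 8, 69, 67, 80, 93]
ws [ 446. -149.] ring area mm2 656  expect 18:653 22.5:510 [0, 5, 60, 63, 82, 80]
ws [ 447. -216.] ring area mm2 309  expect 18:653 22.5:510 [0, 0, 5, 36, 41, 49]
wg [432. -89.] ring area mm2 665  expect 18:653 22.5:510 [0, 4, 97, 90, 104, 118]
wg [ 448. -148.] ring area mm2 626  expect 18:653 22.5:510 [0, 7, 78, 93, 92, 103]
wg [ 448. -216.] ring area mm2 561  expect 18:653 22.5:510 [0, 0, 0, 59, 91, 103]
d1w [ 447. -148.] ring area mm2 607  expect 18:653 22.5:510 [0, 27, 60, 68, 85, 86]
d1w [ 448. -216.] ring area mm2 538  expect 18:653 22.5:510 [0, 0, 0, 47, 76, 79]
```

View pics/wsz.png

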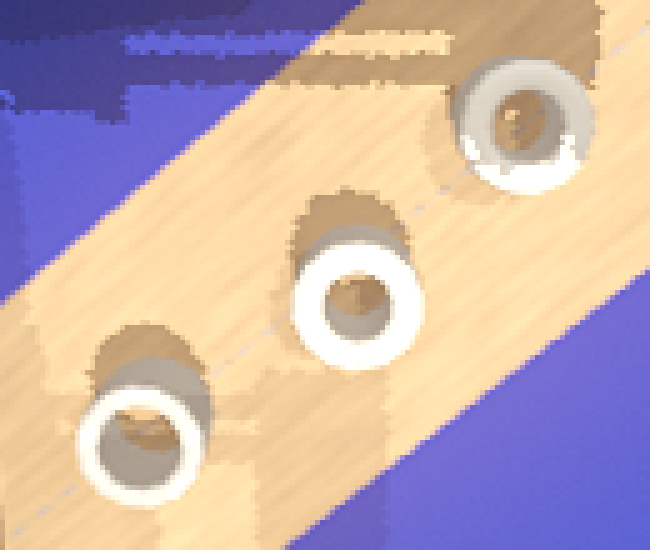

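The bores agree with the pin: sleeves 1 and 2 are narrow, and sleeve 3 at (140,445) is wide. Sleeve 2 goes in the dish, then I try sleeve 3.

```bash
python3 - <<'E'
from h import *
env.servo_line([G[0],G[1],79],velocity=100)
env.command_gripper(20,force=20); st('regrip')
env.servo_line([G[0],G[1],125],velocity=100); st()
to_dish(-22,h=125)
env.move_ptp([470,-180,240],Q); env.hold(0.1)
p,d,W=cloud('wrist'); cv2.imwrite('pics/s3w.png',p)
L=sleeves(p,W)
for s in L: print(s[0],s[1].round(1),s[2].round(1))
x,y=max([s for s in L if s[0]>100],key=lambda s:s[0])[2][:2]
assert abs(x-448)<6 and abs(y+216)<6
pick(x,y)
z,f0=trial(); print(z); env.hold(0.3); st()
E
```

```text
regrip t53.3 p [ 610.8 -138.8   79.5] F [0.3 0.2 2.6] w 34.0 q6 -1.32
 t53.9 p [ 610.3 -138.6  124.7] F [ 0.3  1.3 -0.7] w 34.3 q6 -1.32
dish t56.1 p [ 635.1 -333.8   38.5] F [2.2 2.9 4.4] w 34.1 q6 -1.57
312 [ 447.7 -215.9   33.4] [ 447.8 -217.    17. ]
grip t61.0 p [ 448.  -217.1   31.4] F [ 0.3 -0.2  6.8] w 34.3 q6 -1.57
lift t61.8 p [ 447.5 -216.8  114.5] F [ 0.4 -0.4 -0.6] w 33.9 q6 -1.57
above t63.1 p [ 610.5 -139.   103.3] F [0.2 0.8 0.7] w 34.1 q6 -1.32
contact z 59.5 [ 610.5 -138.6   59.3] [ 3.   1.4 -3.6]
59.5
 t68.3 p [ 610.5 -138.6   59.5] F [ 2.9  2.1 -2.9] w 34.1 q6 -1.32
```

It passed the cone, and the contact is only light side contact on the pin. I'll continue down gently.

```bash
python3 - <<'E'
from h import *
z=59.5
f0=np.zeros(3)
while z>40.5:
    z-=1.5; env.servo_line([G[0],G[1],z],velocity=25); o=env.observe(); print(round(z,1),o['eef_pos'].round(1),o['force'].round(1))
    if o['force'][2]>8 or np.linalg.norm(o['force'])>12: print('stop'); break
env.hold(0.4); st()
env.command_gripper(44); env.hold(0.4)
env.servo_line([G[0],G[1],120],velocity=100)
p,d,W=cloud('scene'); cv2.imwrite('pics/g5.png',cv2.resize(p[190:310,110:290],None,fx=4,fy=4,interpolation=cv2.INTER_CUBIC))
p,d,W=cloud('wrist'); hsv=cv2.cvtColor(p,cv2.COLOR_BGR2HSV); cv2.imwrite('pics/g5w.png',p)
m=(W[...,0]>580)&(W[...,0]<640)&(W[...,1]>-170)&(W[...,1]<-110)&(W[...,2]>25)&(W[...,2]<86); m[212:]=0; m&=hsv[...,2]>120
print(np.histogram(W[m][:,2],bins=range(25,100,5))[0])
E
```

```text
58.0 [ 610.5 -138.7   58. ] [ 2.   1.4 -1.7]
56.5 [ 610.5 -138.7   56.4] [ 2.   1.1 -0.9]
55.0 [ 610.5 -138.7   54.9] [ 3.2  1.5 -1.1]
53.5 [ 610.5 -138.7   53.4] [ 3.7  0.2 -1.4]
52.0 [ 610.5 -138.7   51.9] [ 4.2  1.7 -1. ]
50.5 [ 610.5 -138.7   50.4] [ 4.   1.5 -1. ]
49.0 [ 610.5 -138.7   48.9] [ 4.7  1.1 -0.6]
47.5 [ 610.5 -138.7   47.4] [ 4.9  2.3 -1.8]
46.0 [ 610.5 -138.7   45.9] [ 4.2  1.6 -1.6]
44.5 [ 610.5 -138.7   44.4] [ 5.5  2.4 -1. ]
43.0 [ 610.6 -138.7   43.4] [2.9 2.2 8.7]
stop
 t71.5 p [ 610.6 -138.8   43.4] F [2.1 1.  8. ] w 34.0 q6 -1.32
[ 46  45  63 125 453  28  30  30  14   0   0   0   0   0]
```

View pics/g5.png

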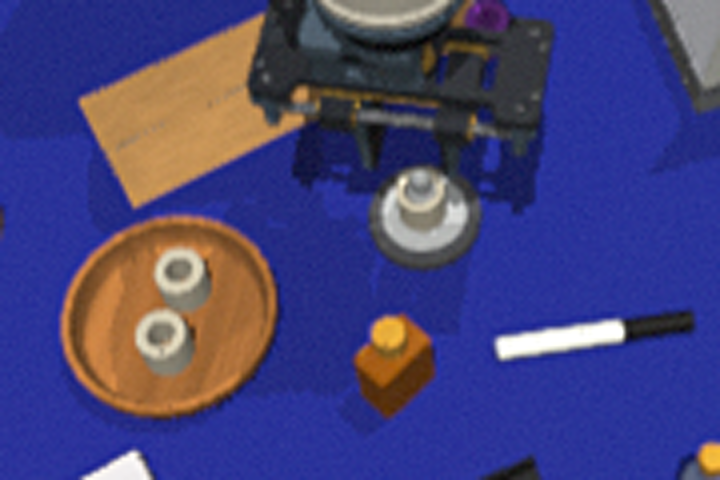

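Sleeve 3 sits on the base (top about 46 mm, scene crop (420,200)). Sleeves 1 and 2 are in the dish, and place 4 on the board is empty. Sleeve 3 goes into the case, by a path that stays clear of the raised lid.

```bash
python3 - <<'E'
from h import *
env.servo_line([G[0],G[1],44],velocity=90)
env.command_gripper(20,force=20); st('regrip')
env.servo_line([G[0],G[1],150],velocity=100); st()
env.servo_line([450,-100,150],velocity=200)
env.move_ptp(cw(-115,-40,150),QK)
env.servo_line(cw(-22,0,150),velocity=120)
env.servo_line(cw(-22,0,44),velocity=90)
env.servo_line(cw(-22,0,37),velocity=25); st('in case')
env.command_gripper(50); env.hold(0.3)
env.servo_line(cw(-22,0,150),velocity=120); st()
env.servo_line(cw(-150,0,200),velocity=200)
for n,(a,b,c,d_) in dict(scene=(90,240,230,390),top=(110,260,120,400)).items():
    p,d,W=cloud(n); np.savez(f'c_{n}.npz',p=p,W=W); cv2.imwrite(f'pics/c_{n}.png',cv2.resize(p[a:b,c:d_],None,fx=2.8 if n=='top' else 4,fy=2.8 if n=='top' else 4,interpolation=cv2.INTER_CUBIC))
E
```

```text
regrip t74.6 p [ 610.9 -138.8   44.6] F [-0.9 -0.1  6. ] w 34.0 q6 -1.32
 t75.8 p [ 610.1 -138.6  149.3] F [-0.3 -0.3  0.7] w 33.9 q6 -1.32
in case t80.5 p [545.1 188.6  36.9] F [ 0.5 -0.2 -0.4] w 34.3 q6 -1.22
 t82.4 p [544.8 188.5 149.3] F [ 0.3  0.4 -1.4] w 50.0 q6 -1.22
```

View pics/c_scene.png

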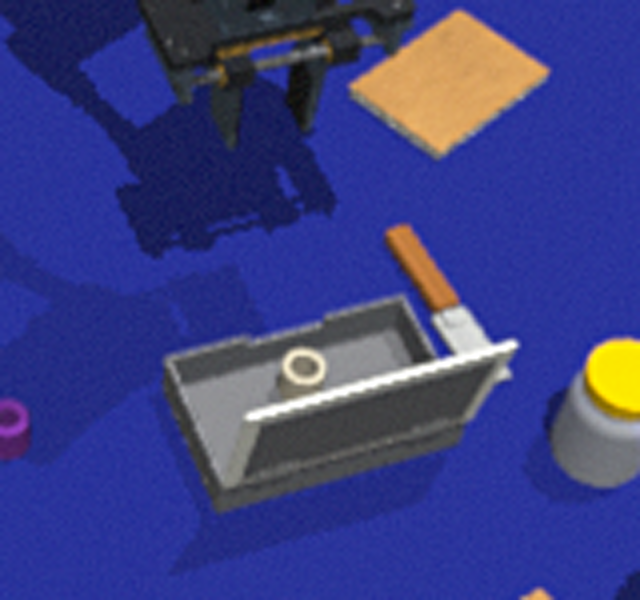

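View pics/c_top.png

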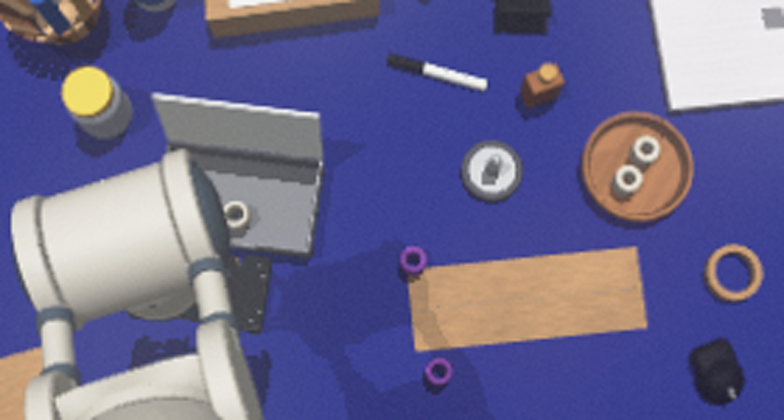

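The sleeve stands in the case at scene crop (302,370), and both tight ones are in the dish. Now I'll close the fingers, go behind the lid and sweep it shut.

```bash
python3 - <<'E'
from h import *
z=np.load('c_scene.npz'); W=z['W']; c=wc(W); m=(c[...,0]>40)&(c[...,0]<120)&(np.abs(c[...,1])<90)&(W[...,2]>70)&(W[...,2]<190)
P=np.c_[c[m][:,0],W[m][:,2]]; print('lid outer pts',P.shape); 
k=np.polyfit(P[:,1],P[:,0],1); print('lid angle',np.pi/2+np.arctan(k[0]),'x at z',np.polyval(k,[80,120,160]),'zmax',np.percentile(P[:,1],99))
env.command_gripper(0)
env.servo_line(cw(-150,0,290),velocity=250)
env.servo_line(cw(125,0,290),velocity=250)
env.servo_line(cw(125,0,170),velocity=150); st()
p,d,W=cloud('scene'); cv2.imwrite('pics/sh0.png',cv2.resize(p[90:240,230:390],None,fx=4,fy=4,interpolation=cv2.INTER_CUBIC))
E
```

```text
lid outer pts (832, 2)
lid angle 1.7174892827630739 x at z [73.9228712 79.8330437 85.7432162] zmax 163.04643792823373
 t86.8 p [691.6 171.2 171.2] F [ 0.1 -0.6  0.7] w 0.5 q6 -1.29
```

View pics/sh0.png

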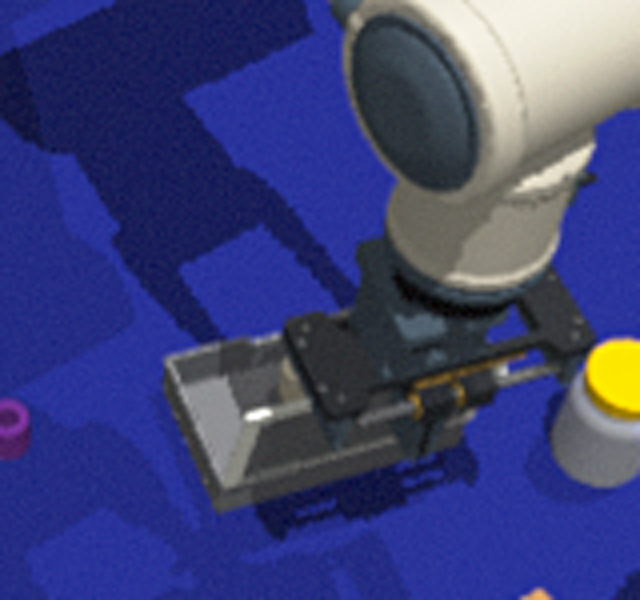

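The fingers are behind the lid, which stands at 1.72 rad. Now the sweep.

```bash
python3 - <<'E'
from h import *
r=105
f0=env.observe()['force']
for th in np.r_[np.arange(1.7,0.05,-0.1),0.05,0.0]:
    xc=60-r*np.cos(th)+5*np.sin(th); zc=42.5+r*np.sin(th)+5*np.cos(th)
    env.servo_line(cw(xc+16,0,zc+22),velocity=70)
    o=env.observe(); df=o['force']-f0; print(round(th,2),o['eef_pos'].round(1),df.round(1))
    if np.linalg.norm(df)>20: print('STOP'); break
p,d,W=cloud('scene'); cv2.imwrite('pics/sh1.png',cv2.resize(p[90:240,230:390],None,fx=4,fy=4,interpolation=cv2.INTER_CUBIC))
E
```

```text
1.7 [661.1 174.7 168.3] [-0.8 -0.5 -1.2]
1.6 [650.4 176.  169.4] [ 0.1  0.1 -0.4]
1.5 [639.9 177.2 169.6] [-0.4 -0.4 -1.2]
1.4 [629.4 178.5 168.8] [-0.7  0.6 -0.7]
1.3 [619.1 179.7 167. ] [-0.3  0.5  0.4]
1.2 [609.1 180.9 164.1] [-0.9 -0.2 -0.8]
1.1 [599.3 182.1 160.3] [-0.7 -0.3 -1.3]
1.0 [590.1 183.2 155.5] [ 0.3 -0.6 -0.6]
0.9 [581.3 184.2 149.8] [ 0.4 -0.1  0.1]
0.8 [573.  185.2 143.1] [ 0.6  0.9 -0.9]
0.7 [565.5 186.1 135.7] [-0.5 -0.  -0.8]
0.6 [558.9 186.9 127.7] [-0.7 -0.2 -0.1]
0.5 [553.1 187.6 119. ] [-0.2  0.4 -0.2]
0.4 [548.1 188.2 109.8] [-0.6  0.5 -1.4]
0.3 [544.1 188.7 100.1] [-0.5 -0.4 -1. ]
0.2 [541.  189.1  90.1] [-0.6 -1.  -1. ]
0.1 [538.9 189.3  79.6] [-0.1 -1.6 -0.8]
0.05 [538.4 189.4  74.5] [-0.4 -0.1 -1.3]
0.0 [538.8 189.6  69.7] [1.3 1.  5.3]
```

View pics/sh1.png

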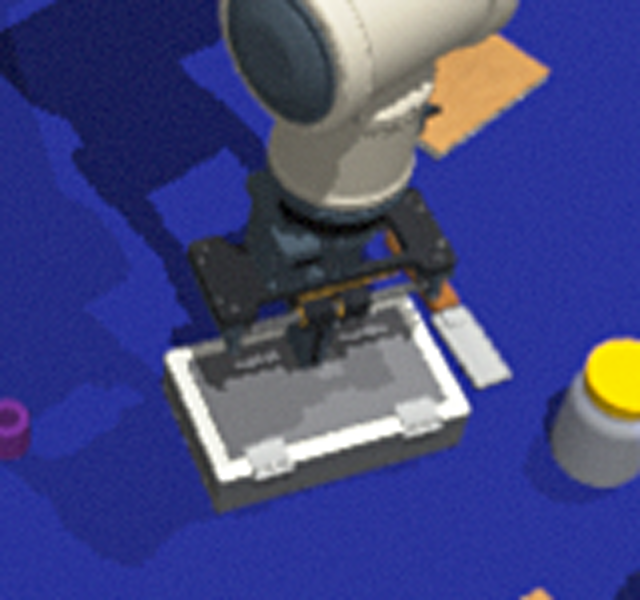

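```bash
python3 - <<'E'
from h import *
o=st()
env.servo_line(cw(-29,0,68.5),velocity=20); st('press')
env.servo_line(cw(-29,0,260),velocity=200)
env.move_ptp([330,330,300],Q); env.hold(0.5); st()
for n in('scene','top'):
    p,d,W=cloud(n); np.savez(f'f_{n}.npz',p=p,W=W); hsv=cv2.cvtColor(p,cv2.COLOR_BGR2HSV).astype(int)
    cv2.imwrite(f'pics/f_{n}.png',cv2.resize(p,None,fx=1.5,fy=1.5,interpolation=cv2.INTER_CUBIC))
    c=wc(W); m=(np.abs(c[...,0])<50)&(np.abs(c[...,1])<90)&(W[...,2]>25)&(W[...,2]<80)
    k=np.linalg.lstsq(np.c_[c[m],np.ones(m.sum())],W[m][:,2],rcond=None)[0]; print(n,'lid plane slope x,y',k.round(3), 'n',m.sum())
    q=(hsv[...,1]>90)&(hsv[...,0]<25)&(W[...,0]>380)&(W[...,0]<620)&(W[...,1]>300)&(W[...,1]<450)&(W[...,2]<40)
    print('knife handle',q.sum(),W[q].mean(0) if q.any() else None)
E
```

```text
t92.8 p [538.8 189.6  69.7] F [ 1.3 -0.4  6.1] w 0.6 q6 -1.22
press t93.1 p [538.8 189.6  69.5] F [-3.  -0.6 21.5] w 0.4 q6 -1.22
 t95.7 p [330.1 329.9 300. ] F [ 0.1  0.7 -0.2] w 0.7 q6 -0.34
scene lid plane slope x,y [ 0.0000e+00 -1.0000e-03  4.9149e+01] n 1592
knife handle 158 [489.54117634 339.33196737  15.20508672]
top lid plane slope x,y [1.0000e-03 1.0000e-03 4.8376e+01] n 1411
knife handle 129 [480.82081906 337.65616431  15.55311217]
```

View pics/f_scene.png

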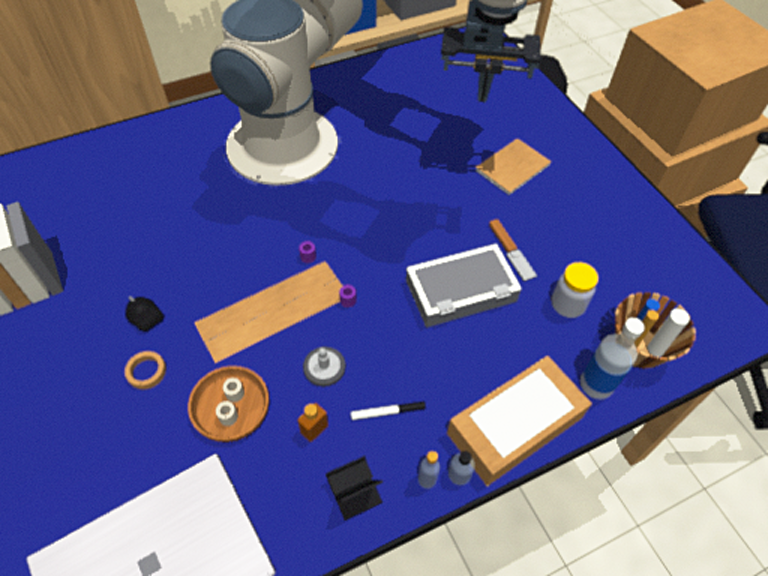

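View pics/f_top.png

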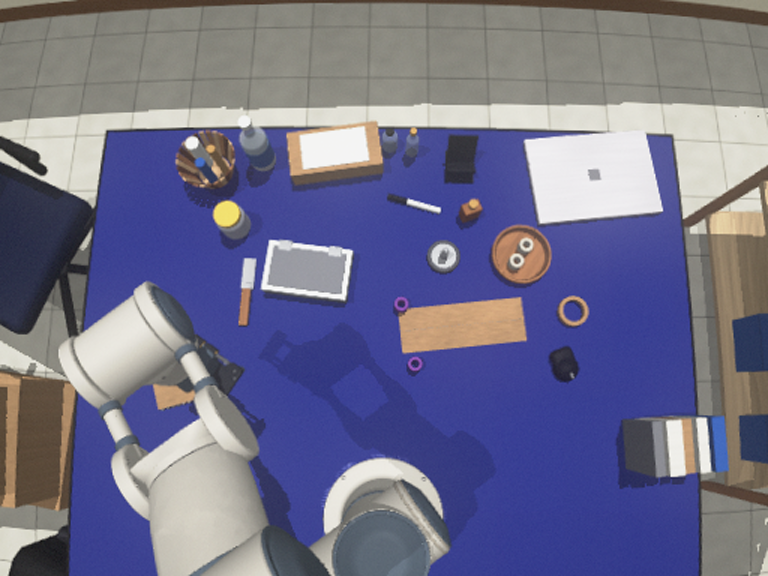

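The lid is flat and two sleeves are in the dish. The knife was nudged about 50 mm but lies flat about 170 mm from the case centre. The bystanders look unmoved and the arm is clear, so I'm handing in.

```bash
python3 - <<'E'
from h import *
env.close_job(); st()
E
```

```text
the job is handed in; nothing more can be done
the job is handed in; nothing more can be done
```

The job is done and handed in at about 96 s of the 210 s; no verdict was reported.

- **Lid opened:** I levered it up with the blade and swung it back to about 1.7 rad. Then I laid the knife down flat where it had been.
- **Sleeves tried in order:** Three sleeves were there, and place 4 was empty.
  - **Sleeves 1 and 2:** each stopped on the cone with about 8 N of push and stayed there when let go, so both went into the dish.
  - **Sleeve 3:** it went right down to the base and is in the case. The bores seen in the pictures agree with these results.
- **Lid shut:** I pushed it closed with the shut fingers, at most about 21 N.

**Last checks:** The lid is level to within 0.001 rad in both cameras. Two sleeves stand in the dish, and I saw sleeve 3 standing in the case before the lid closed. By eye, the other things on the desk had not moved, and the arm was clear of everything.

**One difference:** The knife lies about 50 mm closer to the case than where I put it, and the arm was not near it. It was probably the random knock you mentioned. It is still flat and about 170 mm from the case's centre, so I left it.

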